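# Counter-hold the bolt behind the bracket

## Task

Wind the handwheel anticlockwise (seen from above), by its upright handle, until the carriage it drives is against its stop block; this opens the gap between the carriage's bracket and the motor housing. Then reach down into that gap, grip the bolt head behind the bracket across its sides with both fingers and hold it so that the creeping nut runner no longer turns it. Finish while holding it firmly and still, with the carriage still at its stop, and leave the torch, the bearing and the parts tray where they are.

Things in the scene. Friction and masses are not known exactly. Their poses are not given: they have to be found in the camera images.
- fixture: Fixed steel fixture on the bench. Origin at bench level, straight below the bolt head's centre when the carriage is at its stop. x: along the bolt, from nut runner to motor housing; y: level, towards the handwheel; z up. Base plate x -160 to 180, y -75 to 75, 20 mm thick; handwheel gearbox at x -20, y 170 mm. Yaw within 0.28 rad of the world's.
- stop_face (a point): Middle of the stop block's face that the carriage plate meets: fixture x -110, y 0, z 40 mm. The block is 20 mm thick, 60 mm wide, its top 55 mm above the bench.
- flange_face (a point): Middle of the upper edge of the aluminium motor housing's flange, on the face towards the bracket: fixture x 30, y 0, z 130 mm. The fixed flange is 12 mm thick and 130 mm wide; the finned round housing behind it reaches to fixture x 162 mm and no higher than z 130 mm.
- bracket_top (a point): Middle of the upper edge of the carriage's upright steel bracket, on its back face (towards the housing), 130 mm above the bench. Bracket 10 mm thick, 100 mm wide. The gap from here to the flange is 36 mm at carriage 0 and 56 mm at carriage 0.020. On its other face is the grey nut runner, 42 mm diameter, 102 mm long, its top at 121 mm.
- carriage (a joint): Travel (m) of the sliding carriage along the fixture's -x: 0 farthest from the stop, 0.020 touching the stop block. Only the handwheel moves it, 2 mm per rad; it is self-locking. It carries bracket, nut runner and bolt.
- handwheel (a joint): Angle (rad) of the level handwheel about its upright axis, growing anticlockwise seen from above; range 0 to 10, where 10 is the carriage at its stop. At 0 the handle lies on the fixture's +x side of the axis, and its direction turns with this angle. About 0.1 to 0.2 N m turns it; it stays where it is left.
- wheel_axis (a point): Point on the handwheel's axis, 103 mm above the bench (height of the handle's middle), at fixture x -20, y 170 mm. The wheel is 132 mm over its black rim; the rim's top is 72 mm and the hub's top 76 mm above the bench.
- crank_grip (a point): Middle, 103 mm above the bench, of the handwheel's upright round black handle: 18 mm diameter, 50 mm tall, its top 124 mm above the bench, 55 mm from the wheel's axis. It spins freely on its own pin, so the hand need not turn as it goes round.
- bolt_head (a point): Centre of the hexagonal steel bolt head, 100 mm above the bench, in the gap. 24 mm across flats, 28 across corners, 16 mm long along its axis, which is level along the fixture's x. Centre 26 mm behind the bracket's back face (16 mm round shank between) and, at the stop, 30 mm from the flange. Clear below to 45 mm above the bench, open above, clear 45 mm to each side in y.
- bolt (a joint): Turn (rad) of the bolt about its axis; at 0, and every pi/3, two flats are upright and face along the fixture's y. From the start the nut runner creeps it forwards at about 0.1 rad/s (about 0.09 N m). A firm grip from above, closing along the fixture's y, stops it at whatever angle it has then, on flats or corners.
- torch_mid (a point): Middle (17 mm up) of a loose blue hand torch with bright ends, 142 mm long, 34 mm diameter, lying on the bench. A bystander.
- bearing_mid (a point): Middle (7 mm up) of a loose steel bearing ring, 52 mm diameter, 15 mm high, flat on the bench. A bystander.
- tray_mid (a point): Middle (22 mm up) of a loose blue plastic parts tray, 130 x 90 x 45 mm, on the bench. A bystander.

How it is judged:
By the outcome, as a careful person would: the job done as asked, in the order asked, and still so for the second after the job is handed in, while the arm keeps its last pose, push and grip.
It also fails if it takes over 64 s, if anything falls off the work surface, if the arm or the gripper's body presses on something with over 40 N, if the wrist force passes 120 N, or if a joint passes its speed limit or range.

## Robot

A 6-joint arm with a two-finger parallel gripper is mounted at the origin on the work surface. World frame = base frame: x ahead of the robot, y to its left, z up, the work surface at z = 0. Lengths are in mm, angles in rad, forces in N, time in s.
With the tool pointing down it reaches from about 300 to 850 mm from the base axis. Payload 5.4 kg.
Tool frame: the origin (TCP) lies between the finger pads; the fingertips stand 19 mm ahead of it and the grasp point (between the pads) is the TCP; z points along the fingers, y is the line along which they close (so a half turn about z gives the same grasp; the last joint's range is limited). The gripper opens to 85 mm and grips with 20 to 120 N. Pads are 22 mm wide; open, the fingers measure 114 mm over their backs; the gripper's body (76 mm by 85 mm) begins 54 mm behind the grasp point. The pads swing forward as they close: fully open they stand 13 mm farther back than shut.
Start: joints at [1.052, 0.158, 1.597, -0, 1.386, -0.21], TCP at [174.761, 547.782, 250.299] pointing down, gripper open.
Joint ranges: [-2.91, 2.91], [-0.94, 2.29], [0.18, 2.7], [-1.29, 4.43], [0.17, 2.64], [-3, 3]. Speed limits (rad/s): [2.57, 2.57, 3.14, 3.14, 3.14, 3.14].

## Interface

Orientations are given as a unit quaternion [x, y, z, w].
In Python, from station import bot, imaging gives the robot as it stands.
- The arm moves only by the tool play_rows, never from a script. Its argument "commands" is one flat list of numbers, 5 for each row, row after row: the shift along the world's x, y, z in mm, then the turn about the world's z in degrees, then the closure in counts, from 0 (fully open) to 255 (shut). In form: [x, y, z, turn, jaw, x, y, z, turn, jaw, ...]. A call has 1 to 20 rows; each row shifts and turns the commanded pose from where the row before left it; what a row does not reach is not made up. A row lasts 1/12 s, in which the tool goes at most 41.7 mm and 7.16 degrees, less where a joint would pass 70% of its speed; a pose out of reach is approached as far as the arm can. A call with a gripper value outside its range is refused whole. The fingers move at their own pace and stop on an object; "grip_force" is the grip in N (left out, the last holds). Time passes only in rows, so rows that do not move let the fingers close. It gives the time, the measured TCP pose, the force, the opening and the grip force at its end, in the units of the state.
- bot.get_state(): the state, without advancing time (a new reading comes with each control period).
- imaging.capture(name): name is "scene" or "side" or "wrist"; returns the picture (480x640x3 uint8, red, green, blue); there is no depth.
- imaging.get_calibration(name): a dict with "K" (3x3 intrinsics, pixels), "k1" (the pictures are not rectified: a ray, as slopes to the right and down, at radius r is drawn at 1 + k1 r^2 times it, then the intrinsics apply), "cam_to_world" (4x4, takes a point from camera to world coordinates); the wrist camera has in their place "tool_from_camera" (4x4, takes a point from camera to tool coordinates, whose origin is the TCP and whose axes are the flange's). Camera axes: x right, y down, z forward; pixel columns grow to the right and rows downward; lengths in mm; the calibration is good to about 2 mm. A picture is of the moment at which its call begins: read the wrist's pose just before it. get_calibration takes no time and is no camera call.
- bot.sign_off(): hands the job in; it is judged then, once.
The state is a dict: "time_s": time; "joints": joint angles; "joint_velocities": joint speeds; "tau": joint torques, N m; "eef_pos": TCP position; "tool_rot": TCP orientation; "ft_force": force on the tool from outside, world axes, zero at the start; "ft_torque": the same for the moment, N m; "finger_gap": finger opening in mm; "grasp_force": force on a finger pad.
Only numpy, scipy, OpenCV 4.12 (cv2) and the standard library are available. Lean on these libraries where they do the work, as an engineer would, in place of code of your own. Each camera call takes 0.05 s, during which the arm holds its last target. There are 200 camera calls.

## Working session

There is one attempt and no reset: what is moved stays moved. The work goes in short steps, Python scripts to look and compute and a tool call to move; the robot and the scene stay as the last step left them, time stands still between calls to the robot, and variables do not carry over. Pictures are saved under pics/ and viewed, at most 10 in all, crops included, and the job is handed in when it is done.

Besides the shell and the picture viewer there is one more tool, called after "Request:" in YAML: its name, and indented under it one key for each argument. play_rows: Moves the arm, as the interface text tells. Its arguments: {"type":"object","properties":{"commands":{"type":"array","items":{"type":"number"}},"grip_force":{"type":"number"}},"required":["commands"]}

```bash
mkdir -p pics; python3 - <<'E'
from station import bot, imaging
import cv2,numpy as np
s=bot.get_state(); print({k:np.round(v,3).tolist() for k,v in s.items()})
for n in("scene","side"):
    im=imaging.capture(n); cv2.imwrite(f"pics/{n}0.png",im[:,:,::-1]); c=imaging.get_calibration(n); print(n,np.round(c["K"],1).tolist(),c["k1"],np.round(c["cam_to_world"],3).tolist())
print(imaging.get_calibration("wrist"))
E
```

```text
{'time_s': 0.0, 'joints': [1.052, 0.159, 1.598, 0.0, 1.386, -0.21], 'joint_velocities': [-0.001, -0.001, 0.001, -0.001, 0.0, 0.0], 'tau': [-0.001, -39.6, -33.143, -0.0, 0.008, 0.0], 'eef_pos': [174.465, 547.293, 249.303], 'tool_rot': [0.154, 0.988, -0.001, -0.0], 'ft_force': [0.774, -0.486, 0.344], 'ft_torque': [0.014, -0.013, -0.051], 'grasp_force': 0.0, 'finger_gap': 85.417}
scene [[576.6, 0.0, 314.7], [0.0, 576.6, 235.6], [0.0, 0.0, 1.0]] -0.12856400214005087 [[0.775, 0.374, -0.51, 1087.22], [0.632, -0.474, 0.613, -673.01], [-0.012, -0.797, -0.603, 665.615], [0.0, 0.0, 0.0, 1.0]]
side [[471.2, 0.0, 324.0], [0.0, 471.2, 251.1], [0.0, 0.0, 1.0]] -0.10675444552702282 [[0.9, -0.221, 0.376, 303.019], [-0.436, -0.479, 0.762, -693.035], [0.012, -0.849, -0.528, 514.989], [0.0, 0.0, 0.0, 1.0]]
{'K': array([[373.20250457,   0.        , 314.39024792],
       [  0.        , 373.20250457, 237.88308491],
       [  0.        ,   0.        ,   1.        ]]), 'k1': -0.025554042473045796, 'tool_from_camera': array([[ 7.29242089e-04, -9.51309437e-01, -3.08236635e-01,
         8.13386893e+01],
       [ 9.99999702e-01,  6.15914364e-04,  4.64956819e-04,
        -2.43153984e-01],
       [-2.52470439e-04, -3.08236882e-01,  9.51309603e-01,
        -1.23907240e+02],
       [ 0.00000000e+00,  0.00000000e+00,  0.00000000e+00,
         1.00000000e+00]])}
```

View pics/scene0.png

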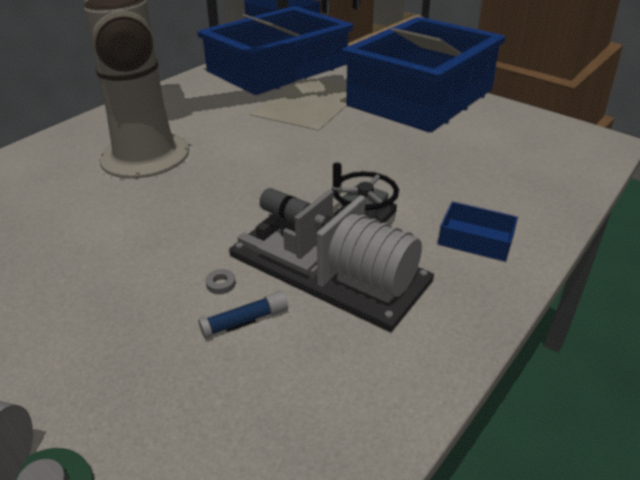

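View pics/side0.png

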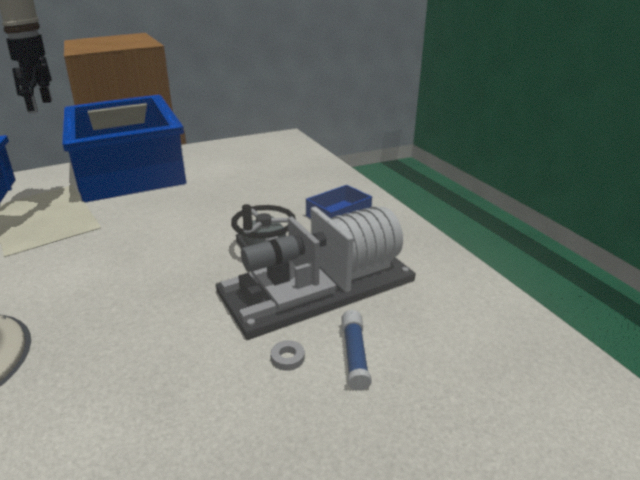

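The scene view shows the base plate's corners at about (231,248), (391,316) and (431,272), and the handle's top at (337,165). In the side view the corners are at (248,324), (413,273) and (219,287), and the handle's top is at (247,207).

```bash
cat > h.py <<'E'
from station import bot, imaging
import cv2,numpy as np
from scipy.spatial.transform import Rotation as R
from scipy.optimize import least_squares
def cam(n,s=None):
    c=imaging.get_calibration(n); 
    if n!="wrist": return c["K"],c["k1"],c["cam_to_world"]
    T=np.eye(4);T[:3,:3]=R.from_quat(s["tool_rot"]).as_matrix();T[:3,3]=s["eef_pos"]
    return c["K"],c["k1"],T@c["tool_from_camera"]
def onz(C,uv,z):
    K,k1,T=C
    d=np.array([k1,0,0,0,0.])
    p=cv2.undistortPoints(np.array([[uv]],float),K,d)[0,0]
    v=T[:3,:3]@[p[0],p[1],1]; return T[:3,3]+v*(z-T[2,3])/v[2]
def proj(C,P):
    K,k1,T=C; Ti=np.linalg.inv(T)
    return cv2.projectPoints(np.atleast_2d(P).astype(float),Ti[:3,:3],Ti[:3,3],K,np.array([k1,0,0,0,0.]))[0][:,0]
def fx(p,q): # fixture pose p=(x,y,yaw), fixture point q
    c,s=np.cos(p[2]),np.sin(p[2]); return np.array([p[0]+c*q[0]-s*q[1],p[1]+s*q[0]+c*q[1],q[2]])
E
python3 - <<'E'
from h import *
obs=[("scene",(231,248),(-160,-75,20)),("scene",(391,316),(180,-75,20)),("scene",(431,272),(180,75,20)),
("side",(248,324),(-160,-75,20)),("side",(413,273),(180,-75,20)),("side",(219,287),(-160,75,20))]
def r(p): return np.concatenate([fx(p,q)[:2]-onz(cam(n),uv,q[2])[:2] for n,uv,q in obs])
f=least_squares(r,[600,0,0]);p=f.x;print(p,np.round(f.fun,1))
for n,uv in(("scene",(337,165)),("side",(247,207))):
    h=onz(cam(n),uv,124);w=fx(p,(-20,170,103));d=h-w;print(h,w,np.hypot(*d[:2]),np.arctan2(d[1],d[0])-p[2])
for n in("scene","side"):print(n,proj(cam(n),[fx(p,q) for q in[(30,-65,130),(30,65,130),(-20,170,76),(0,0,100)]]).round().tolist())
E
```

```text
[ 5.93544709e+02 -5.41849983e+01  8.04746629e-02] [ -5.5  -2.   11.3  -9.9   3.5   8.3  -9.4 -16.    6.    3.   -5.9  16.5]
[524.0974247   72.00623945 124.        ] [559.94350434 113.65706759 103.        ] 54.952096504234206 -2.361905794049976
[519.72750077  70.79693442 124.        ] [559.94350434 113.65706759 103.        ] 58.773446036801936 -2.4048521066126907
scene [[317.0, 231.0], [360.0, 193.0], [365.0, 184.0], [324.0, 220.0]]
side [[347.0, 238.0], [308.0, 207.0], [261.0, 216.0], [311.0, 241.0]]
```

Request:
play_rows:
  commands: [10,-16,8,1.2,0,17,-26,8,1.2,0,17,-26,8,1.2,0,17,-26,8,1.2,0,17,-26,8,1.2,0,17,-26,8,1.2,0,17,-26,8,1.2,0,17,-26,8,1.2,0,17,-26,8,1.2,0,17,-26,8,1.2,0,17,-26,0,1.2,0,17,-26,0,1.2,0,17,-26,0,1.2,0,17,-26,0,1.2,0,17,-26,0,1.2,0,17,-26,0,1.2,0,17,-26,0,1.2,0,17,-26,0,1.2,0,17,-26,0,1.2,0,17,-26,0,0,0]

```text
time_s: 1.77
eef_pos: [508.1, 36.3, 329.8]
tool_rot: [-0.045, 0.999, 0.0, -0.0]
ft_force: [0.1, 0.6, -0.0]
finger_gap: 85.4
grasp_force: 0.0
```

```bash
python3 - <<'E'
from h import *
s=bot.get_state(); im=imaging.capture("wrist"); print(s["eef_pos"],s["tool_rot"],s["time_s"])
np.savez("w1.npz",p=s["eef_pos"],q=s["tool_rot"]);cv2.imwrite("pics/w1.png",im[:,:,::-1])
E
```

```text
[508.14066355  36.32585222 329.81992624] [-4.48285522e-02  9.98994614e-01  1.17777167e-04 -3.84967792e-04] 1.7667
```

View pics/w1.png

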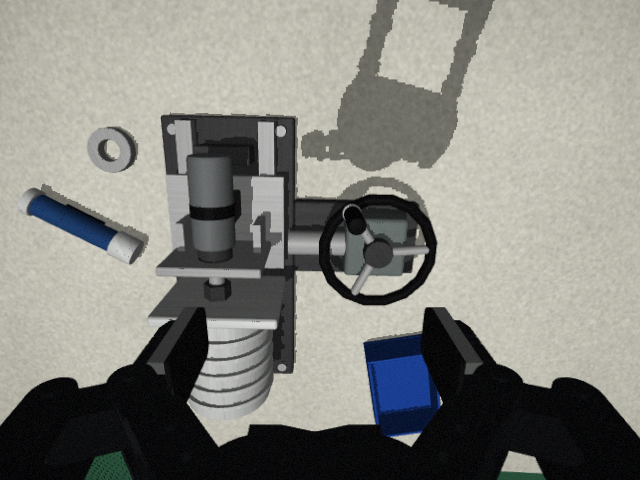

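The wrist view shows plate corners at (162,115), (296,118) and (294,373). The hub is at (378,251), the handle's top at (352,211), and the flange's top edge runs (150,318) to (277,323). The bolt head is at (217,290).

```bash
python3 - <<'E'
from h import *
d=np.load("w1.npz");C=cam("wrist",dict(eef_pos=d["p"],tool_rot=d["q"]))
obs=[((162,115),(-160,-75,20)),((296,118),(-160,75,20)),((294,373),(180,75,20)),((378,251),(-20,170,76)),((150,318),(30,-65,130)),((277,323),(30,65,130))]
def r(p): return np.concatenate([fx(p,q)[:2]-onz(C,uv,q[2])[:2] for uv,q in obs])
f=least_squares(r,[590,-50,.08]);p=f.x;print(p,np.round(f.fun,1))
h=onz(C,(352,211),124);w=fx(p,(-20,170,103));e=h-w;print(h,w,np.hypot(*e[:2]),np.arctan2(e[1],e[0])-p[2])
b=onz(C,(217,290),105);print("bolt",b,"expected at stop",fx(p,(0,0,100)))
np.save("p.npy",p)
E
```

```text
[ 5.93500454e+02 -5.46388469e+01  7.21599611e-02] [ 0.1 -2.  -1.  -1.   1.7  0.9  3.8  3.  -0.7 -2.7 -3.9  1.8]
[504.79385281  71.18278989 124.        ] [561.29595177 113.47679797 103.        ] 70.57811493263952 -2.5711873896929207
bolt [604.81311216 -54.8362959  105.        ] expected at stop [593.50045391 -54.63884687 100.        ]
```

```bash
python3 - <<'E'
from h import *
d=np.load("w1.npz");C=cam("wrist",dict(eef_pos=d["p"],tool_rot=d["q"]))
p=np.load("p.npy");w=fx(p,(-20,170,103))
for n,C,uv,z in(("w",C,(356,225),124),("wbase",C,(352,211),76),("sc",cam("scene"),(337,165),124),("si",cam("side"),(247,207),124)):
    h=onz(C,uv,z);e=h-w;print(n,h,np.hypot(*e[:2]),np.arctan2(e[1],e[0])-p[2])
for t in(-2.3,-2.4,-2.5):print(t,proj(C if 0 else cam("wrist",dict(eef_pos=d["p"],tool_rot=d["q"])),fx(p,(-20+55*np.cos(t),170+55*np.sin(t),124))),fx(p,(-20+55*np.cos(t),170+55*np.sin(t),124)))
E
```

```text
w [517.58495196  76.44328345 124.        ] 57.28990052713783 -2.510865626284436
wbase [516.08095157  77.23120788  76.        ] 57.949452490129765 -2.53802004795157
sc [524.0974247   72.00623945 124.        ] 55.70940351574853 -2.374103921155611
si [519.72750077  70.79693442 124.        ] 59.57773805514311 -2.415163112164796
-2.3 [[347.66577604 234.85260572]] [527.70312153  69.92772501 124.        ]
-2.4 [[352.03769209 230.88453001]] [523.52329301  73.498976   124.        ]
-2.5 [[356.81785827 227.31960707]] [519.72087641  77.46967217 124.        ]
```

Request:
play_rows:
  commands: [6,20,-10,0,0,6,20,-25,0,0,0,0,-35,0,0,0,0,-35,0,0,0,0,-35,0,0,0,0,-35,0,0,0,0,-25,0,0,0,0,-15,0,0,0,0,-10,0,0,0,0,0,0,80,0,0,0,0,130,0,0,0,0,255,0,0,0,0,255,0,0,0,0,255,0,0,0,0,255,0,0,0,0,255,0,0,0,0,255]
  grip_force: 40

```text
time_s: 3.23
eef_pos: [520.5, 77.4, 106.6]
tool_rot: [-0.045, 0.999, -0.0, 0.001]
ft_force: [-2.5, -2.2, 5.9]
finger_gap: 17.0
grasp_force: 38.9
```

```bash
python3 - <<'E'
from h import *
s=bot.get_state();print(s["eef_pos"],s["ft_force"],s["finger_gap"],s["grasp_force"])
im=imaging.capture("wrist");cv2.imwrite("pics/w2.png",im[:,:,::-1])
E
```

```text
[520.50292255  77.44830409 106.58516861] [-2.51218064 -2.22790765  5.89592298] 16.95255114081575 38.94164979457855
```

View pics/w2.png

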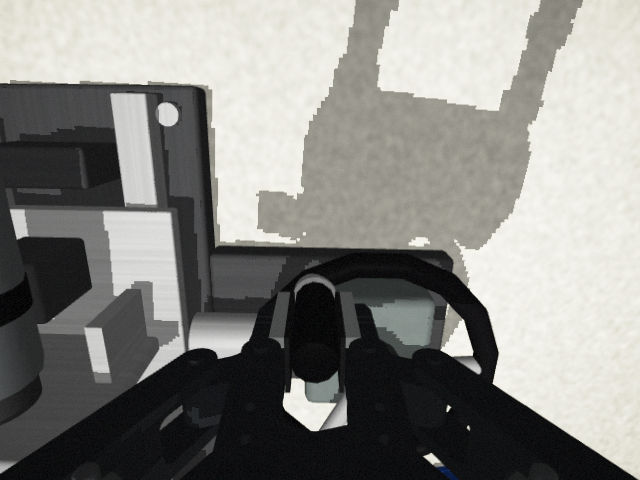

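The picture shows the handle held between the fingers, its top at about (315,363).

```bash
python3 - <<'E'
from h import *
s=bot.get_state();C=cam("wrist",s);p=np.load("p.npy")
h=onz(C,(315,363),124);w=fx(p,(-20,170,103));print(h,w,h-w,p[2])
c=w+[0,0,0]
e=s["eef_pos"]-w;print(np.hypot(*e[:2]),np.arctan2(e[1],e[0])-p[2])
a0=np.arctan2(e[1],e[0]);r=np.hypot(*e[:2])
# from TCP start, circle of 55 about centre; print steps for 0.31 rad
for k in range(0,21):
  a=a0+.31*k;b=a+.31;print(k,np.round(55*(np.cos(b)-np.cos(a)),1),np.round(55*(np.sin(b)-np.sin(a)),1))
E
```

```text
[518.07449718  78.16426447 124.        ] [561.29595177 113.47679797 103.        ] [-43.22145459 -35.31253351  21.        ] 0.07215996108413064
54.42528555458504 -2.490028534193962
0 13.1 -10.8
1 15.8 -6.3
2 16.9 -1.2
3 16.5 4.0
4 14.5 8.8
5 11.1 12.8
6 6.7 15.6
7 1.6 16.9
8 -3.7 16.6
9 -8.5 14.7
10 -12.6 11.4
11 -15.5 7.0
12 -16.9 1.9
13 -16.7 -3.3
14 -14.9 -8.2
15 -11.6 -12.4
16 -7.3 -15.3
17 -2.3 -16.8
18 3.0 -16.7
19 7.9 -15.0
20 12.1 -11.9
```

Request:
play_rows:
  commands: [6.5,-5.4,0,0,255,6.6,-5.4,0,0,255,15.8,-6.3,0,0,255,16.9,-1.2,0,0,255,16.5,4.0,0,0,255,14.5,8.8,0,0,255,0,0,0,0,255,0,0,0,0,255]

```text
time_s: 3.95
eef_pos: [600.6, 70.4, 106.7]
tool_rot: [-0.044, 0.999, -0.002, 0.004]
ft_force: [9.2, -7.1, -2.1]
finger_gap: 17.0
grasp_force: 40.7
```

Request:
play_rows:
  commands: [12.6,11.8,0,0,255,6.7,15.6,0,0,255,1.6,16.9,0,0,255,-3.7,16.6,0,0,255,-8.5,14.7,0,0,255,0,0,0,0,255,0,0,0,0,255]

```text
time_s: 4.53
eef_pos: [604.7, 148.3, 106.6]
tool_rot: [-0.045, 0.999, -0.0, -0.001]
ft_force: [-4.6, -2.3, 8.7]
finger_gap: 17.1
grasp_force: 41.8
```

Request:
play_rows:
  commands: [-14.3,11.3,0,0,255,-15.6,6.2,0,0,255,-16.7,1.2,0,0,255,-16.3,-3.8,0,0,255,-14.3,-8.6,0,0,255,-11.2,-12.5,0,0,255,-6.8,-15.3,0,0,255,-2.0,-16.6,0,0,255,3.2,-16.4,0,0,255,0,0,0,0,255,0,0,0,0,255]

```text
time_s: 5.45
eef_pos: [512.3, 92.5, 106.6]
tool_rot: [-0.044, 0.999, -0.001, 0.001]
ft_force: [-1.9, -2.7, 7.5]
finger_gap: 17.0
grasp_force: 41.6
```

Next I go slowly to the stop and watch for a force rise.

Request:
play_rows:
  commands: [3.0,-7.3,0,0,255,4.7,-7.3,0,0,255,2.5,-3.0,0,0,255,2.6,-3.0,0,0,255,0,0,0,0,255,0,0,0,0,255]

```text
time_s: 5.95
eef_pos: [520.6, 77.5, 106.4]
tool_rot: [-0.045, 0.999, 0.004, -0.005]
ft_force: [-18.6, 15.1, 22.9]
finger_gap: 16.8
grasp_force: 43.8
```

Request:
play_rows:
  commands: [0,0,0,0,0,0,0,0,0,0,0,0,0,0,0,0,0,0,0,0,0,0,0,0,0,0,0,10,0,0,0,0,20,0,0,0,0,30,0,0,0,0,30,0,0,0,0,30,0,0,10,-26,5,-1,0,10,-26,0,0,0,10,-26,0,0,0,10,-26,0,0,0,10,-26,0,0,0,0,0,0,0,0,0,0,0,0,0]

```text
time_s: 7.37
eef_pos: [574.3, -58.5, 230.8]
tool_rot: [-0.035, 0.999, 0.0, 0.0]
ft_force: [-0.3, -0.4, -0.4]
finger_gap: 85.4
grasp_force: 0.0
```

```bash
python3 - <<'E'
from h import *
s=bot.get_state(); im=imaging.capture("wrist"); print(s["eef_pos"],s["tool_rot"],s["time_s"],s["ft_force"])
np.savez("w3.npz",p=s["eef_pos"],q=s["tool_rot"]);cv2.imwrite("pics/w3.png",im[:,:,::-1])
p=np.load("p.npy");C=cam("wrist",s)
for q in[(0,0,100),(8,0,114),(-8,0,114),(-26,-50,130),(-26,50,130),(30,-65,130),(30,65,130),(-110,0,55)]:print(q,fx(p,q),proj(C,fx(p,q))[0].round())
E
```

```text
[574.30693369 -58.52162327 230.81772884] [-3.45527397e-02  9.99402864e-01  6.37029049e-06  1.53309954e-04] 7.3667 [-0.29884701 -0.43541252 -0.38052824]
(0, 0, 100) [593.50045391 -54.63884687 100.        ] [317. 261.]
(8, 0, 114) [601.47963471 -54.06206804 114.        ] [317. 279.]
(-8, 0, 114) [585.52127312 -55.2156257  114.        ] [317. 258.]
(-26, -50, 130) [ 571.17298402 -106.38325805  130.        ] [238. 241.]
(-26, 50, 130) [563.96324863  -6.64349809 130.        ] [396. 240.]
(30, -65, 130) [ 628.1087099  -117.30677022  130.        ] [222. 319.]
(30, 65, 130) [618.7360539   12.35491772 130.        ] [412. 318.]
(-110, 0, 55) [483.78671796 -62.56955579  55.        ] [316. 104.]
```

View pics/w3.png

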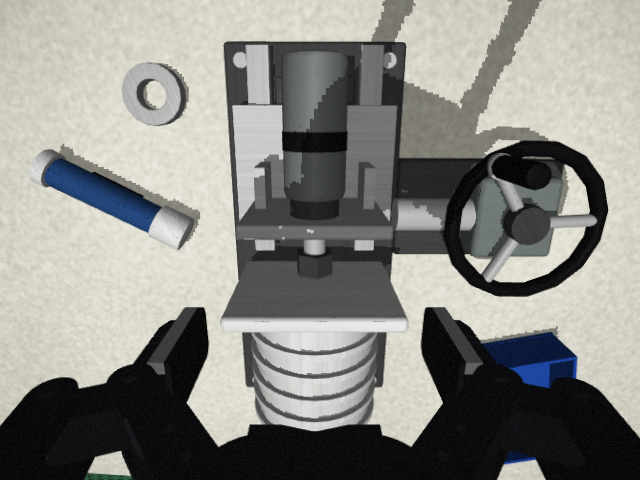

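The bracket's back edge is at row 239, where it was predicted for the stop. The bolt head is at (315,262), so it lies about 1.5 mm towards -y of my estimate.

Request:
play_rows:
  commands: [10,1.5,0,0,105,10,1,0,0,105,0,0,-10,0,105,0,0,-15,0,105,0,0,-15,0,105,0,0,-10,0,105,0,0,0,0,105]
  grip_force: 90

```text
time_s: 8.0
eef_pos: [591.7, -53.4, 177.0]
tool_rot: [-0.036, 0.999, 0.001, -0.003]
ft_force: [0.2, 0.4, 0.5]
finger_gap: 50.1
grasp_force: 0.0
```

```bash
python3 - <<'E'
from h import *
s=bot.get_state(); im=imaging.capture("wrist"); print(s["eef_pos"],s["finger_gap"])
cv2.imwrite("pics/w4.png",im[:,:,::-1])
p=np.load("p.npy");C=cam("wrist",s)
for P in[(594,-56,100),(602,-56,112),(586,-56,112),fx(p,(30,-65,130)),fx(p,(30,65,130)),fx(p,(-26,50,130)),(*s["eef_pos"][:2],100)]:print(np.round(P),proj(C,P)[0].round())
E
```

```text
[591.74173512 -53.44064722 177.0014454 ] 50.071932121699
[594 -56 100] [308. 268.]
[602 -56 112] [307. 290.]
[586 -56 112] [309. 263.]
[ 628. -117.  130.] [188. 342.]
[619.  12. 130.] [433. 341.]
[564.  -7. 130.] [413. 241.]
[592. -53. 100.] [313. 265.]
```

View pics/w4.png

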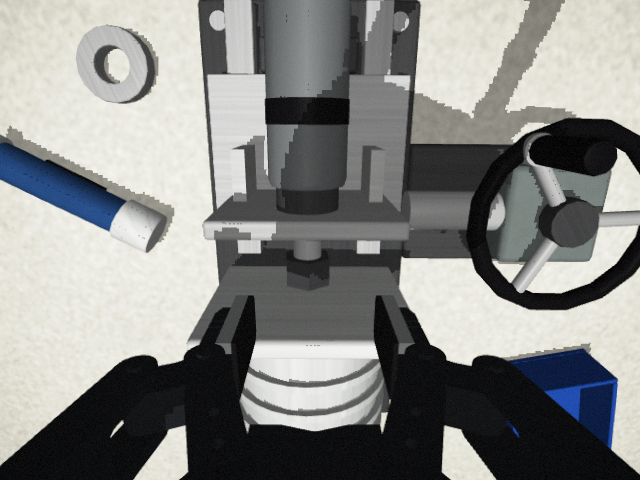

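The bolt head is centred at about column 307, row 270, and sits between the fingers with clearance on both sides. I descend next.

Request:
play_rows:
  commands: [0,0,-15,0,105,0,0,-10,0,105,0,0,0,0,105,0,0,0,0,105,0,0,0,0,105]

```text
time_s: 8.47
eef_pos: [594.4, -54.8, 156.1]
tool_rot: [-0.036, 0.999, -0.0, 0.0]
ft_force: [-0.6, 0.3, 0.8]
finger_gap: 50.3
grasp_force: 0.0
```

Request:
play_rows:
  commands: [0,-1.3,-10,0,105,0,0,-15,0,105,0,0,-15,0,105,0,0,-10,0,105,0,0,-6,0,105,0,0,0,0,105,0,0,0,0,105,0,0,0,0,150,0,0,0,0,255,0,0,0,0,255,0,0,0,0,255,0,0,0,0,255,0,0,0,0,255,0,0,0,0,255,0,0,0,0,255]

```text
time_s: 9.72
eef_pos: [594.9, -57.3, 100.8]
tool_rot: [-0.036, 0.999, -0.001, 0.001]
ft_force: [-1.5, -5.4, 3.9]
finger_gap: 22.3
grasp_force: 88.3
```

```bash
python3 - <<'E'
from h import *
s=bot.get_state(); im=imaging.capture("wrist"); print(s["eef_pos"],s["ft_force"],s["ft_torque"],s["finger_gap"])
cv2.imwrite("pics/w5.png",im[:,:,::-1])
E
```

```text
[594.93912145 -57.33618011 100.8123634 ] [-1.47355669 -5.37038598  3.89842578] [-0.72525263  0.22970277 -0.03083731] 22.307709268412097
```

View pics/w5.png

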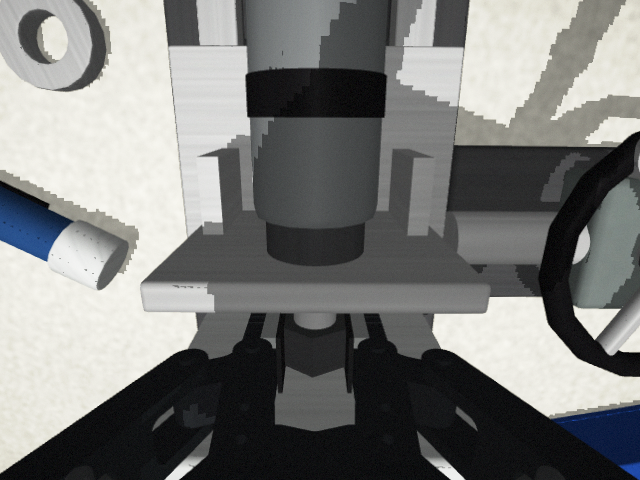

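The bolt head is held between both pads, at about (316,350). Now I ease off the side load and check that it is still, and check the carriage.

Request:
play_rows:
  commands: [0,-1,0,0,255,0,0,0,0,255,0,0,0,0,255,0,0,0,0,255,0,0,0,0,255,0,0,0,0,255]
  grip_force: 100

```text
time_s: 10.27
eef_pos: [594.9, -57.4, 100.8]
tool_rot: [-0.036, 0.999, -0.0, 0.001]
ft_force: [-2.1, -0.9, 5.3]
finger_gap: 22.1
grasp_force: 97.9
```

```bash
cat > a.py <<'E'
from h import *
import sys
im=imaging.capture("wrist");s=bot.get_state();np.save(sys.argv[1],im);print(s["eef_pos"],s["finger_gap"],s["ft_force"],s["ft_torque"])
E
python3 a.py i1.npy; python3 - <<'E'
from h import *
d=np.load("w3.npz");C=cam("wrist",dict(eef_pos=d["p"],tool_rot=d["q"]));p=np.load("p.npy")
g=cv2.imread("pics/w3.png",0).astype(int)
print("bracket col",g[228:246,270]," plate col",g[98:112,242])
for q in[(-26,-25,130),(-110,-60,30),(-110,-60,40)]:print(q,proj(C,fx(p,q))[0])
E
```

```text
[594.94073995 -57.39185402 100.81154422] 22.260012856812295 [-1.33006766 -2.4011043   5.79021341] [-0.21927869  0.25154109 -0.04475344]
bracket col [110 111 106 104 105 104 103 106 104 104  93 116 168 185 184 185 184 185]  plate col [ 66  66  64  67  63  36  44 162 210 202 198 202 204 203]
(-26, -25, 130) [277.73847838 240.69000704]
(-110, -60, 30) [243.34159435 105.62393944]
(-110, -60, 40) [241.07366238 105.26039383]
```

Request:
play_rows:
  commands: [0,0,0,0,255,0,0,0,0,255,0,0,0,0,255,0,0,0,0,255,0,0,0,0,255,0,0,0,0,255,0,0,0,0,255,0,0,0,0,255,0,0,0,0,255,0,0,0,0,255,0,0,0,0,255,0,0,0,0,255,0,0,0,0,255,0,0,0,0,255,0,0,0,0,255,0,0,0,0,255,0,0,0,0,255,0,0,0,0,255]

```text
time_s: 11.82
eef_pos: [594.9, -57.4, 100.8]
tool_rot: [-0.036, 0.999, -0.0, 0.001]
ft_force: [-1.2, -1.7, 6.4]
finger_gap: 22.1
grasp_force: 97.9
```

```bash
python3 a.py i2.npy; python3 -c "
import numpy as np
a=np.load('i1.npy').astype(int);b=np.load('i2.npy').astype(int);d=abs(a-b).max(2);print(d.max(),d[315:385,270:360].mean(),d.mean())"
```

```text
[594.94633134 -57.36746185 100.81829181] 22.05063143501159 [-1.67665814 -1.35615553  5.75536747] [-0.23890252  0.28010487 -0.10561063]
52 3.7403174603174603 2.9793815104166668
```

```bash
python3 -c "
from station import bot
print(bot.sign_off())"
```

```text
the job is handed in; nothing more can be done
None
```

I wound the carriage to its stop and handed the job in with the bolt head held still between both fingers at about 98 N; the torch, bearing and tray were not touched.

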